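# Put the mixed-up instrument kits right

## Task

The loose parts of three instrument kits have been put on the wrong boards: the chrome bezel ring belongs on the cork pad of the round cream-faced clock, the brass pin fixture on that of the square gauge, and the green spacer on that of the open housing with the bare shaft. Set one part down on the empty rubber mat while you change them round, and finish with each part standing upright and centred on its own cork pad. Leave the oil bottle, the loupe and the setting weight where they stand.

Things in the scene. Friction and masses are not known exactly. Their poses are not given: they have to be found in the camera images.
- bezel_center (a point): chrome bezel ring, lying flat: outer diameter 58, inner diameter 42, height 20 mm, 0.11 kg. Point at its centre, half-way up (10 mm above its underside); z up along the ring's axis.
- spacer_center (a point): green anodized spacer, a short upright tube: outer diameter 36, bore 18, height 34 mm, 0.07 kg. Point at its centre, half-way up (17 mm above its underside); z up along its axis.
- pinblock_center (a point): brass pin fixture: square base 44 x 44 mm and 18 mm high with four upright pins (6 mm thick, 16 mm tall, at 13 mm either way from the middle) on top, 34 mm high in all, 0.25 kg. Point on its middle axis half-way up (17 mm above its underside, so 1 mm below the base's top face); x and y square to the base's sides, z up.
- clock_pad (a point): centre of the top face of the round dark brown cork pad (80 mm across, 3 mm thick, top 13 mm above the bench) on a fixed grey kit board, 180 x 110 x 10 mm. Local x runs along the board to the instrument fixed on it, 93 mm away and farther from the robot; z up. The instrument: a round black clock, cream face up, 68 mm across, its top 42 mm above the bench.
- gauge_pad (a point): centre of the top face of the round dark brown cork pad (80 mm across, 3 mm thick, top 13 mm above the bench) on a fixed grey kit board, 180 x 110 x 10 mm. Local x runs along the board to the instrument fixed on it, 93 mm away and farther from the robot; z up. The instrument: a black gauge with a square 70 mm flange and white pointer, its top 44 mm above the bench.
- housing_pad (a point): centre of the top face of the round dark brown cork pad (80 mm across, 3 mm thick, top 13 mm above the bench) on a fixed grey kit board, 180 x 110 x 10 mm. Local x runs along the board to the instrument fixed on it, 93 mm away and farther from the robot; z up. The instrument: an open aluminium pot 68 mm across with a bare steel shaft in it, its top 54 mm above the bench.
- mat_top (a point): the round black rubber mat, 110 mm across, 6 mm thick, fixed flat on the bench and empty at the start: the free spot. Point at the centre of its top face, z up.
- oiler_center (a point): small clear upright oil bottle with a black cap, 28 mm across, 55 mm high, loose; to be left alone. Point on its axis, half-way up.
- loupe_center (a point): black eye loupe standing on its narrow end, 32 mm across the top, 30 mm high, loose; to be left alone. Point on its axis, half-way up.
- weight_center (a point): small steel setting weight with a grip knob, 30 mm across, 38 mm high, loose; to be left alone. Point on its axis, half-way up.
There are look-alikes about, which are no part of the job. Leave any red look-alike of the part that bears spacer_center alone.

How it is judged (in metres and radians):
On the way:
1. one of the three parts has been set down upright on the rubber mat and let go (((horizontal distance between bezel_center and mat_top below 0.035 m and z of bezel_center in the frame of mat_top below 0.016 m and angle between bezel_center's own z axis and vertical below 0.15 rad and contact force between bezel and the fingers below 0.1 N and linear speed of bezel below 0.02 m/s) or (horizontal distance between pinblock_center and mat_top below 0.035 m and z of pinblock_center in the frame of mat_top below 0.023 m and angle between pinblock_center's own z axis and vertical below 0.15 rad and contact force between pinblock and the fingers below 0.1 N and linear speed of pinblock below 0.02 m/s) or (horizontal distance between spacer_center and mat_top below 0.035 m and z of spacer_center in the frame of mat_top below 0.023 m and angle between spacer_center's own z axis and vertical below 0.15 rad and contact force between spacer and the fingers below 0.1 N and linear speed of spacer below 0.02 m/s))), for 0.2 s.
At the end, for the whole second after the job is handed in: Bezel ring on the clock's cork pad, pin fixture on the square gauge's and spacer on the open housing's, each centre within 15 mm of the pad's centre horizontally, standing on the pad (height within 5 mm) and upright (within 0.12 rad), let go and at rest (horizontal distance between bezel_center and clock_pad below 0.015 m and z of bezel_center in the frame of clock_pad between 0.005 and 0.015 m and angle between each of bezel_center, pinblock_center, spacer_center's own z axis and vertical below 0.12 rad and contact force between each of bezel, pinblock, spacer and the fingers below 0.1 N and linear speed of each of bezel, pinblock, spacer below 0.02 m/s and horizontal distance between pinblock_center and gauge_pad below 0.015 m and z of pinblock_center in the frame of gauge_pad between 0.012 and 0.022 m and horizontal distance between spacer_center and housing_pad below 0.015 m and z of spacer_center in the frame of housing_pad between 0.012 and 0.022 m); the robot touches nothing.
It fails at once if the oil bottle is shifted by more than 20 mm (distance of oiler_center from where it was at the start of the episode above 0.02 m).
It fails at once if the loupe is shifted by more than 20 mm (distance of loupe_center from where it was at the start of the episode above 0.02 m).
It fails at once if the setting weight is shifted by more than 20 mm (distance of weight_center from where it was at the start of the episode above 0.02 m).
It also fails if it takes over 96 s, if anything falls off the work surface, if the arm or the gripper's body presses on something with over 40 N, if the wrist force passes 120 N, or if a joint passes its speed limit or range.

## Robot

A 6-joint arm with a two-finger parallel gripper is mounted at the origin on the work surface. World frame = base frame: x ahead of the robot, y to its left, z up, the work surface at z = 0. Lengths are in mm, angles in rad, forces in N, time in s.
With the tool pointing down it reaches from about 300 to 850 mm from the base axis. Payload 5.4 kg.
Tool frame: the origin (TCP) lies at the very end of the fingers, on their centre line; the grasp point (between the pads) lies 19 mm behind it (grip_depth is the distance from the TCP to the grasp point, in mm); z points along the fingers, y is the line along which they close (so a half turn about z gives the same grasp; the last joint's range is limited). The gripper opens to 85 mm and grips with 20 to 120 N. Pads are 22 mm wide; open, the fingers measure 114 mm over their backs; the gripper's body (76 mm by 85 mm) begins 54 mm behind the grasp point. The pads swing forward as they close: fully open they stand 13 mm farther back than shut.
Start: joints at [-0.21, 0.158, 1.597, -0, 1.386, -0.21], TCP at [574.984, -0.018, 231.299] pointing down, gripper open.
Joint ranges: [-2.91, 2.91], [-0.94, 2.29], [0.18, 2.7], [-1.29, 4.43], [0.17, 2.64], [-3, 3]. Speed limits (rad/s): [2.57, 2.57, 3.14, 3.14, 3.14, 3.14].

## Interface

Orientations are given as a unit quaternion [x, y, z, w].
In Python, from cell import * gives the robot as it stands.
- The arm moves only by the tool send_rows, never from a script. Its argument "plan" is a list of rows, each a list of 6 numbers: the shift along the tool's x, y, z each as a share of 200 mm, from -1 to 1, then the turn, a rotation vector about the tool's x, y, z each as a share of 90 degrees, from -1 to 1. A call has 1 to 8 rows; each row is the pose to reach, as a shift and turn from the pose commanded when the call began, along the tool's axes at that moment; what a row does not reach only later rows make up. A row lasts 1/12 s, in which the tool goes at most 41.7 mm and 7.16 degrees, less where a joint would pass 70% of its speed; a pose out of reach is approached as far as the arm can. A call with a number of a shift or a turn outside -1 to 1 is refused whole. A call with a gripper value outside its range is refused whole. "hand" is the opening, from 0 (shut) to 1 (fully open), set as the call begins (left out, the last holds). The fingers move at their own pace and stop on an object; the grip force is fixed at half the most. Time passes only in rows, so rows that repeat a pose let the fingers close. It gives the time, the measured TCP pose, the force and the opening at its end, in the units of the state.
- sense(): the state, without advancing time (a new reading comes with each control period).
- get_image(name): name is "scene" or "side" or "wrist"; returns a dict with "frame" (384x512x3 uint8, red, green, blue), "intrinsics" (3x3 intrinsics, pixels), "rvec" (rotation vector, rad) and "tvec" (3), from world to camera coordinates, as OpenCV has them; the wrist camera has in their place "T_tool_cam" (4x4, takes a point from camera to tool coordinates, whose origin is the TCP and whose axes are the flange's). Camera axes: x right, y down, z forward; pixel columns grow to the right and rows downward; lengths in mm; the calibration is good to about 2 mm. The wrist camera is an equidistant fisheye: a pixel r from the principal point sees the ray r / f radians off the axis. A picture is of the moment at which its call begins: read the wrist's pose just before it. There is no depth.
- finish_job(): hands the job in, once; it reports no verdict.
The state is a dict: "time": time; "qpos": joint angles; "joint_velocities": joint speeds; "tau": joint torques, N m; "position": TCP position; "orientation": TCP orientation; "ft_force": force on the tool from outside, world axes, zero at the start; "torque": the same for the moment, N m; "width": finger opening in mm.
Only numpy, scipy, OpenCV 4.12 (cv2) and the standard library are available. Lean on these libraries where they do the work, as an engineer would, in place of code of your own. Each camera call takes 0.05 s, during which the arm holds its last target. There are 200 camera calls.

## Working session

There is one attempt and no reset: what is moved stays moved. The work goes in short steps, Python scripts to look and compute and a tool call to move; the robot and the scene stay as the last step left them, time stands still between calls to the robot, and variables do not carry over. Pictures are saved under pics/ and viewed, on a budget of 14 in all, crops included, one or two more only if the job needs it, and the job is handed in when it is done.

Besides the shell and the picture viewer there is one more tool, called after "Request:" as name(argument=value, ...) on one line, values as JSON. send_rows: Moves the arm, as the interface text tells. Shift numbers are shares of 200 mm and turn numbers shares of 90 degrees, none past 1 either way. Its arguments: {"type":"object","properties":{"plan":{"type":"array","items":{"type":"array","items":{"type":"number"}}},"hand":{"type":"number"}},"required":["plan"]}

```bash
mkdir -p pics; ls; python3 - <<'E'
from cell import *
import cv2,pickle
s=sense();print(s)
for n in("scene","side","wrist"):
    im=get_image(n);pickle.dump((s,im),open(f"pics/{n}0.pkl","wb"));cv2.imwrite(f"pics/{n}0.png",im["frame"][:,:,::-1])
    print(n,{k:v for k,v in im.items() if k!="frame"})
E
```

```text
pics
{'time': 0.0, 'qpos': array([-2.10100302e-01,  1.59055136e-01,  1.59823864e+00, -2.44354023e-05,
        1.38621175e+00, -2.10120676e-01]), 'joint_velocities': array([-6.24105676e-04, -3.97018219e-04, -2.59823808e-04, -5.13279591e-04,
        3.23954439e-04,  5.77362642e-05]), 'tau': array([ 1.96016467e-04, -3.96006632e+01, -3.31426942e+01, -2.07608541e-04,
        8.36965773e-03, -3.09808388e-05]), 'position': array([5.74392592e+02, 1.00710409e-01, 2.30310281e+02]), 'orientation': array([ 7.07097660e-01,  7.07115255e-01, -5.30447322e-04, -7.95947911e-04]), 'ft_force': array([-0.0396293 ,  0.19038961,  0.3945689 ]), 'torque': array([ 0.04242574, -0.00293154,  0.0034461 ]), 'width': 85.55432818725617}
scene {'intrinsics': array([[458.40072139,   0.        , 261.39858367],
       [  0.        , 458.40072139, 187.60117962],
       [  0.        ,   0.        ,   1.        ]]), 'rvec': array([ 2.51959154,  0.60652471, -0.18154678]), 'tvec': array([-473.10984987, -165.67089399, 1478.58377077])}
side {'intrinsics': array([[439.93756345,   0.        , 255.35085311],
       [  0.        , 439.93756345, 195.73622053],
       [  0.        ,   0.        ,   1.        ]]), 'rvec': array([ 0.15489631, -2.73029612,  1.4548029 ]), 'tvec': array([ 494.46831323,   84.17471833, 1170.78362175])}
wrist {'intrinsics': array([[297.31863964,   0.        , 256.3966602 ],
       [  0.        , 297.31863964, 193.04859697],
       [  0.        ,   0.        ,   1.        ]]), 'T_tool_cam': array([[-7.00865377e-04, -9.51158399e-01, -3.08702461e-01,
         7.93994573e+01],
       [ 9.99998757e-01, -2.30535697e-04, -1.56004115e-03,
         6.70772612e-01],
       [ 1.41267930e-03, -3.08703170e-01,  9.51157378e-01,
        -1.42752054e+02],
       [ 0.00000000e+00,  0.00000000e+00,  0.00000000e+00,
         1.00000000e+00]])}
```

View pics/scene0.png

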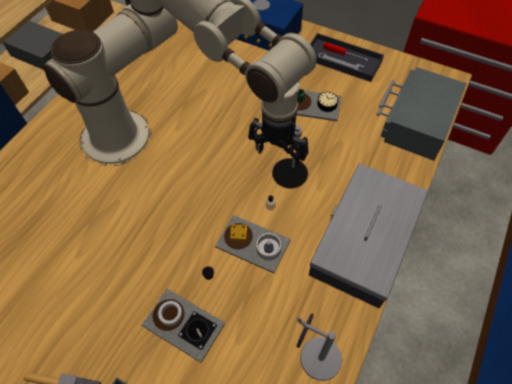

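View pics/side0.png

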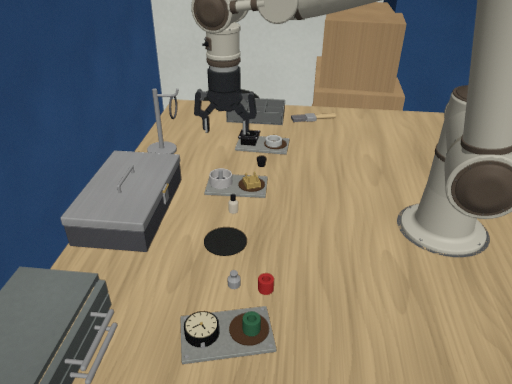

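View pics/wrist0.png

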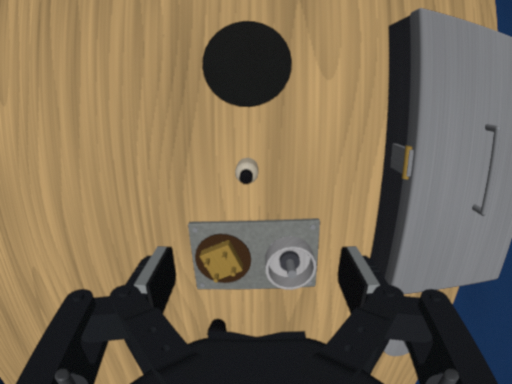

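Scene: the brown pads are at side (275,143), (252,184) and (250,328). The bezel is at side (275,141) on the gauge board, the pin fixture at (252,182) on the housing board, and the green spacer at (250,323) on the clock board. The look-alike is the red spacer at (266,284), which I'll leave alone. The mat is at (225,241), the oiler (233,205), the loupe (262,160) and the weight (234,280). Next I'll get rough world points.

```bash
cat > h.py <<'E'
import numpy as np,cv2,pickle
from scipy.spatial.transform import Rotation as R
def ray(s,im,uv):
    """pixel -> (origin, direction) in world"""
    K=im["intrinsics"];uv=np.array(uv,float)
    if "rvec" in im:
        d=np.linalg.inv(K)@[*uv,1];M=cv2.Rodrigues(im["rvec"])[0]
        return -M.T@np.ravel(im["tvec"]),M.T@d
    x=(uv-K[:2,2])/K[0,0];r=np.hypot(*x)+1e-9
    d=np.r_[x/r*np.sin(r),np.cos(r)];T=im["T_tool_cam"];Q=R.from_quat(s["orientation"]).as_matrix()
    return s["position"]+Q@T[:3,3],Q@T[:3,:3]@d
def pt(s,im,uv,z):
    o,d=ray(s,im,uv);return o+d*(z-o[2])/d[2]
def pts(s,im,c,z): return np.array([pt(s,im,p,z)[:2] for p in np.reshape(c,(-1,2))])
def proj(s,im,P):
    """world point -> wrist pixel"""
    Q=R.from_quat(s["orientation"]).as_matrix();T=im["T_tool_cam"]
    c=T[:3,:3].T@(Q.T@(np.array(P,float)-s["position"])-T[:3,3]);n=np.hypot(c[0],c[1]);K=im["intrinsics"]
    return K[:2,2]+K[0,0]*np.arctan2(n,c[2])*c[:2]/n
def grab(name,tag):
    from cell import sense,get_image
    s=sense();im=get_image(name);pickle.dump((s,im),open(f"pics/{tag}.pkl","wb"));cv2.imwrite(f"pics/{tag}.png",im["frame"][:,:,::-1]);return s,im
def load(tag): return pickle.load(open(f"pics/{tag}.pkl","rb"))
E
python3 - <<'E'
from h import *
np.set_printoptions(precision=1,suppress=True)
L={"side":dict(gpad=(275,143,13),bez=(275,141,23),hpad=(252,184,13),pin=(252,182,30),cpad=(250,328,13),spac=(251,318,47),red=(266,277,34),mat=(225,241,6),oil=(233,212,0),loupe=(262,157,30),wt=(234,285,0),clock=(202,326,42),gauge=(250,136,44),hous=(221,179,40)),
"scene":dict(bez=(170,315,30),gpad=(169,317,13),hpad=(238,236,13),mat=(290,173,6),oil=(270,208,0),loupe=(208,272,15),clock=(328,101,42),gauge=(199,329,44),hous=(268,245,44)),
"wrist":dict(mat=(247,64,6),hpad=(223,258,13),oil=(246,175,50),pin=(225,261,31))}
for n in L:
    s,im=load(n+"0")
    for k,v in L[n].items(): print(n,k,pt(s,im,v[:2],v[2]))
E
```

```text
side gpad [ 473.  -408.3   13. ]
side bez [ 473.  -403.9   23. ]
side hpad [ 522.1 -132.3   13. ]
side pin [ 520.4 -116.6   30. ]
side cpad [464.6 398.6  13. ]
side spac [462.3 402.2  47. ]
side red [444.2 274.3  34. ]
side mat [560.  130.9   6. ]
side oil [560.1  -2.3   0. ]
side loupe [ 505.8 -271.3   30. ]
side wt [515.8 273.2   0. ]
side clock [553.6 428.1  42. ]
side gauge [ 559.  -389.4   44. ]
side hous [ 610.6 -106.2   40. ]
scene bez [ 487.9 -411.8   30. ]
scene gpad [ 483.  -414.2   13. ]
scene hpad [ 529.2 -137.4   13. ]
scene mat [566.2 123.1   6. ]
scene oil [565.3 -10.5   0. ]
scene loupe [ 509.7 -267.    15. ]
scene clock [564.6 413.4  42. ]
scene gauge [ 573.5 -410.9   44. ]
scene hous [ 622. -137.   44.]
wrist mat [562.8 124.    6. ]
wrist hpad [ 527.2 -133.    13. ]
wrist oil [562.5  -4.   50. ]
wrist pin [ 532.1 -127.    31. ]
```

Request:
send_rows(plan=[[-0.67, -0.24, 0.45, 0, 0, -1], [-0.67, -0.24, 0.45, 0, 0, -1], [-0.67, -0.24, 0.45, 0, 0, -1], [-0.67, -0.24, 0.45, 0, 0, -1], [-0.67, -0.24, 0.45, 0, 0, -1], [-0.67, -0.24, 0.45, 0, 0, -1], [-0.67, -0.24, 0.45, 0, 0, -1], [-0.67, -0.24, 0.45, 0, 0, -1]])

```text
time: 0.82
position: [526.5, -134.3, 140.7]
orientation: [0.287, 0.958, 0.0, -0.001]
ft_force: [-0.1, -0.5, 0.3]
width: 85.4
```

Request:
send_rows(plan=[[0, 0, 0, 0, 0, -0.364], [0, 0, 0, 0, 0, -0.364], [0, 0, 0, 0, 0, -0.364], [0, 0, 0, 0, 0, -0.364], [0, 0, 0, 0, 0, -0.364], [0, 0, 0, 0, 0, -0.364]])

```text
time: 1.32
position: [526.8, -133.9, 141.0]
orientation: [0.007, 1.0, 0.0, -0.0]
ft_force: [-0.4, 0.8, 0.8]
width: 85.6
```

```bash
python3 - <<'E'
from h import *
s,im=grab("wrist","w1");print(s["time"],s["position"],s["orientation"],s["qpos"],s["width"])
E
```

```text
1.3167 [ 526.7516388  -133.90494496  140.97764225] [ 7.01524199e-03  9.99975342e-01  1.45586719e-04 -2.85094899e-04] [-4.71373699e-01  1.65544559e-01  1.77497238e+00  5.34145047e-06
  1.20171592e+00 -2.02814136e+00] 85.64660161440489
```

View pics/w1.png

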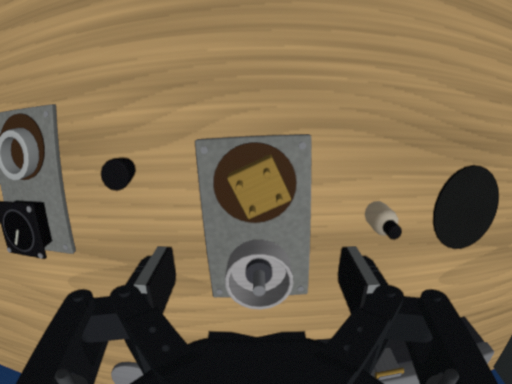

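The wrist view shows the housing board in the middle: pad at (255,182), the fixture turned about 25° at (262,187), and the pot at (258,275). Also visible are the gauge board with the bezel at the left (20,150), the loupe (118,172), the oiler (385,220) and the mat (466,207).

```bash
cat >> h.py <<'E'
from scipy.optimize import least_squares
def blob(m,near,minarea=60):
    n,l,st,c=cv2.connectedComponentsWithStats(m.astype(np.uint8))
    k=[i for i in range(1,n) if st[i,4]>minarea];k=min(k,key=lambda i:np.hypot(*(c[i]-near)))
    return (l==k).astype(np.uint8)
def hull(m):
    c=max(cv2.findContours(m,cv2.RETR_EXTERNAL,cv2.CHAIN_APPROX_NONE)[0],key=cv2.contourArea);return cv2.convexHull(c)
def circ(P,r=None):
    """robust circle fit"""
    c0=P.mean(0)
    f=lambda x:np.hypot(*(P-x[:2]).T)-(r or x[2])
    o=least_squares(f,[*c0,r or 30],loss="soft_l1",f_scale=1.);return o.x[:2],(r or o.x[2]),np.abs(f(o.x)).mean()
def masks(im):
    H,S,V=[a.astype(int) for a in cv2.split(cv2.cvtColor(im["frame"],cv2.COLOR_RGB2HSV))]
    return dict(brown=(H<16)&(S>110)&(V>20)&(V<110),brass=(H>16)&(H<30)&(S>110)&(V>85),green=(H>65)&(H<100)&(S>80),black=(V<40),H=H,S=S,V=V)
E
python3 - <<'E'
from h import *
np.set_printoptions(precision=1,suppress=True)
s,im=load("w1");m=masks(im)
for p in[(225,170),(262,180),(250,220),(280,195),(100,60),(25,125),(14,150),(466,207),(205,200)]: print(p,m["H"][p[1],p[0]],m["S"][p[1],p[0]],m["V"][p[1],p[0]])
b=blob(m["brown"],(255,182));print("hpad",b.sum(),circ(pts(s,im,hull(b),13)),circ(pts(s,im,hull(b),13),40))
b=blob(m["brown"],(25,140));print("gpad",b.sum(),circ(pts(s,im,hull(b),13)))
b=blob(m["black"],(466,207));print("mat",b.sum(),circ(pts(s,im,hull(b),6)))
w=np.zeros_like(b);w[150:225,225:300]=1
b=blob(m["brass"]*w,(262,187));P=pts(s,im,hull(b),31).astype(np.float32);print("pin",b.sum(),cv2.minAreaRect(P))
E
```

```text
(225, 170) 14 143 57
(262, 180) 20 154 141
(250, 220) 15 148 57
(280, 195) 21 155 89
(100, 60) 18 111 165
(25, 125) 14 153 55
(14, 150) 13 146 54
(466, 207) 75 20 25
(205, 200) 60 7 108
hpad 2341 (array([ 526.2, -135.6]), np.float64(38.65724265342763), np.float64(0.12808341056870734)) (array([ 526.1, -135.5]), 40, np.float64(1.33885049532823))
gpad 596 (array([ 474.7, -407.7]), np.float64(38.472307741569566), np.float64(0.20927278594860135))
mat 3952 (array([561.2, 123.1]), np.float64(53.48275288921099), np.float64(0.4006557031712508))
pin 2301 ((525.8081665039062, -131.019287109375), (44.27513885498047, 44.34506607055664), 24.488113403320312)
```

Request:
send_rows(plan=[[0.005, 0.015, 0.2, 0, 0, -0.27], [0.005, 0.015, 0.3, 0, 0, -0.27], [0.005, 0.015, 0.4, 0, 0, -0.27], [0.005, 0.015, 0.45, 0, 0, -0.27], [0.005, 0.015, 0.5, 0, 0, -0.27], [0.005, 0.015, 0.57, 0, 0, -0.27], [0.005, 0.015, 0.62, 0, 0, -0.27], [0.005, 0.015, 0.62, 0, 0, -0.27]], hand=1)

```text
time: 2.03
position: [524.5, -130.3, 15.2]
orientation: [-0.202, 0.979, 0.001, -0.002]
ft_force: [-0.5, 0.4, -0.5]
width: 85.0
```

Request:
send_rows(plan=[[0, 0, 0, 0, 0, 0], [0, 0, 0, 0, 0, 0], [0, 0, 0, 0, 0, 0], [0, 0, 0, 0, 0, 0], [0, 0, 0, 0, 0, 0], [0, 0, 0, 0, 0, 0], [0, 0, 0, 0, 0, 0], [0, 0, 0, 0, 0, 0]], hand=0)

```text
time: 2.7
position: [527.1, -131.5, 18.7]
orientation: [-0.203, 0.979, -0.001, 0.001]
ft_force: [-0.2, 1.1, 6.5]
width: 42.3
```

Request:
send_rows(plan=[[0, 0, -0.1, 0, 0, 0], [0, 0, -0.25, 0, 0, 0], [0, 0, -0.4, 0, 0, 0], [0, 0, -0.5, 0, 0, 0], [0, 0, -0.5, 0, 0, 0]])

```text
time: 3.12
position: [528.9, -132.4, 122.0]
orientation: [-0.203, 0.979, -0.003, 0.003]
ft_force: [1.8, -1.6, -2.7]
width: 42.1
```

```bash
cat >> h.py <<'E'
def go(s,X,Y,Z):
    """world target -> tool-axis shares from the current pose"""
    return R.from_quat(s["orientation"]).inv().apply(np.array([X,Y,Z])-s["position"])/200
def yaw(s): return np.degrees(np.arctan2(*R.from_quat(s["orientation"]).as_matrix()[[1,0],1]))
E
python3 - <<'E'
from h import *
s,im=grab("wrist","w2");print(s["position"],s["ft_force"],s["width"],yaw(s),go(s,561.2,123.1,120))
b=blob(masks(im)["brown"],(255,182));print("hpad",b.sum(),circ(pts(s,im,hull(b),13)))
E
```

```text
[ 528.93769337 -132.37927793  122.03093449] [ 1.83206084 -1.55442236 -2.6671929 ] 42.11756347954099 113.39538882199528 [-0.65524496  1.10836816  0.00633401]
hpad 4878 (array([ 526.15689398, -135.85590599]), np.float64(38.57174487069311), np.float64(0.5455859892510541))
```

View pics/w2.png

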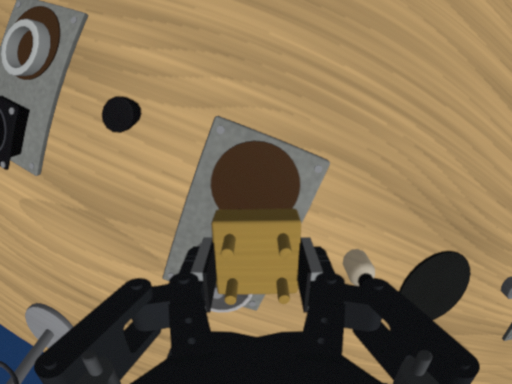

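Request:
send_rows(plan=[[-0.6, 1, 0, 0, 0, 0], [-0.6, 1, 0, 0, 0, 0], [-0.6, 1, 0, 0, 0, 0], [-0.6, 1, 0, 0, 0, 0], [-0.6, 1, 0, 0, 0, 0], [-0.6, 1, 0, 0, 0, 0], [-0.6, 1, 0, 0, 0, 0]])

```text
time: 3.75
position: [554.6, 105.2, 114.2]
orientation: [-0.205, 0.979, 0.002, -0.002]
ft_force: [-0.1, 0.3, -3.6]
width: 42.1
```

Request:
send_rows(plan=[[-0.055, 0.108, 0.1, 0, 0, 0], [-0.055, 0.108, 0.2, 0, 0, 0], [-0.055, 0.108, 0.3, 0, 0, 0], [-0.055, 0.108, 0.4, 0, 0, 0], [-0.055, 0.108, 0.4, 0, 0, 0]])

```text
time: 4.17
position: [552.4, 124.0, 30.3]
orientation: [-0.203, 0.979, 0.001, -0.006]
ft_force: [-2.2, -0.6, -3.3]
width: 42.2
```

```bash
python3 - <<'E'
from h import *
from cell import sense
s=sense();print(s["position"],s["ft_force"],s["width"],yaw(s),go(s,561.2,123.1,13))
E
```

```text
[552.40041609 123.97181676  30.29869603] [-2.2483497  -0.6252849  -3.34509439] 42.178477763414904 113.38314729870285 [-0.03969006 -0.0218806   0.08591786]
```

Request:
send_rows(plan=[[-0.03, -0.015, 0.05, 0, 0, 0], [-0.03, -0.015, 0.08, 0, 0, 0], [-0.03, -0.015, 0.085, 0, 0, 0], [-0.03, -0.015, 0.085, 0, 0, 0]])

```text
time: 4.5
position: [564.1, 123.8, 19.7]
orientation: [-0.203, 0.979, 0.0, -0.001]
ft_force: [0.1, 1.0, -2.4]
width: 42.1
```

Request:
send_rows(plan=[[0, 0, 0, 0, 0, 0], [0, 0, 0, 0, 0, 0], [0, 0, 0, 0, 0, 0], [0, 0, 0, 0, 0, 0], [0, 0, 0, 0, 0, 0], [0, 0, 0, 0, 0, 0]], hand=1)

```text
time: 5.0
position: [565.2, 124.0, 20.7]
orientation: [-0.203, 0.979, -0.0, 0.0]
ft_force: [0.0, -0.8, -1.1]
width: 85.4
```

Request:
send_rows(plan=[[0, 0, -0.1, 0, 0, 0], [0, 0, -0.25, 0, 0, 0], [0, 0, -0.4, 0, 0, 0], [0, 0, -0.55, 0, 0, 0], [0, 0, -0.7, 0, 0, 0], [0, 0, -0.7, 0, 0, 0]])

```text
time: 5.5
position: [569.3, 124.2, 167.9]
orientation: [-0.203, 0.979, -0.001, 0.006]
ft_force: [1.0, -0.1, 1.2]
width: 85.2
```

```bash
python3 - <<'E'
from h import *
s,im=grab("wrist","w3");print(s["time"],s["position"],s["ft_force"],s["width"],yaw(s),go(s,463,400,150))
E
```

```text
5.5 [569.25849036 124.17664385 167.90704552] [ 0.9595671  -0.09713609  1.16604833] 85.22475983445487 113.40866367822778 [-0.05937677  1.47710793  0.08293295]
```

View pics/w3.png

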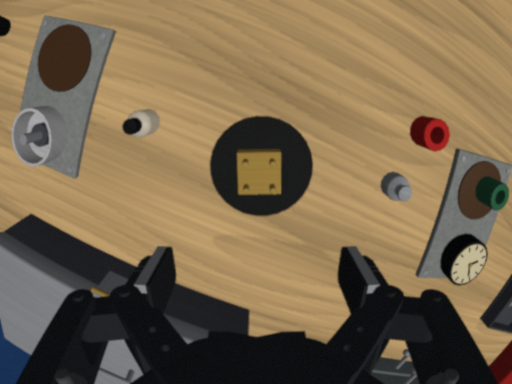

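The fixture stands upright on the mat (262,170 on the mat centred at 262,165). To the right are the green spacer (491,193) on the clock pad, the red look-alike (430,133) and the weight (396,186). Next is the spacer.

Request:
send_rows(plan=[[-0.04, 0.95, 0, 0, 0, 0.26], [-0.04, 0.95, 0, 0, 0, 0.26], [-0.04, 0.95, 0, 0, 0, 0.26], [-0.04, 0.95, 0, 0, 0, 0.26], [-0.04, 0.95, 0, 0, 0, 0.26], [-0.04, 0.95, 0, 0, 0, 0.26]])

```text
time: 6.05
position: [493.3, 306.1, 158.7]
orientation: [-0.003, 1.0, 0.001, -0.002]
ft_force: [-0.3, 0.9, 0.4]
width: 85.5
```

```bash
python3 - <<'E'
from h import *
from cell import sense
s=sense();print(s["position"],yaw(s),go(s,463,400,150))
E
```

```text
[493.25993929 306.12725309 158.67563969] 90.31178818460371 [0.14858911 0.47012688 0.04446997]
```

Request:
send_rows(plan=[[0.15, 0.45, 0, 0, 0, 0], [0.15, 0.45, 0, 0, 0, 0], [0.15, 0.45, 0, 0, 0, 0], [0.15, 0.45, 0, 0, 0, 0], [0.15, 0.45, 0, 0, 0, 0]])

```text
time: 6.47
position: [466.5, 391.0, 159.1]
orientation: [-0.001, 1.0, -0.001, -0.001]
ft_force: [-0.1, -0.9, -1.2]
width: 85.6
```

```bash
python3 - <<'E'
from h import *
np.set_printoptions(precision=1,suppress=True)
s,im=grab("wrist","w4");print(s["time"],s["position"],s["joint_velocities"],yaw(s));m=masks(im)
b=blob(m["brown"],(256,190));print("cpad",b.sum(),circ(pts(s,im,hull(b),13)))
b=blob(m["green"],(256,190));print("green",b.sum(),cv2.minAreaRect(hull(b)),pts(s,im,np.argwhere(b)[:,::-1].mean(0),35))
E
```

```text
6.4667 [466.5 391.  159.1] [-0. -0.  0. -0.  0.  0.] 90.07201717812106
cpad 2877 (array([467.9, 397.9]), np.float64(38.54753431356788), np.float64(0.11049220616185544))
green 1146 ((267.2500305175781, 181.75), (42.058292388916016, 37.94732666015625), 71.56504821777344) [[463.3 401.5]]
```

View pics/w4.png

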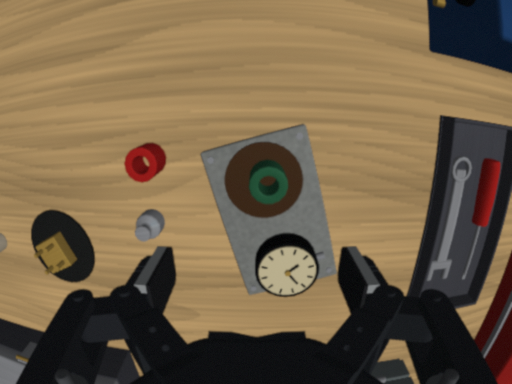

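The pad is at (263,180), with the spacer's top ring around (270,183). The red look-alike is well clear at (146,161).

```bash
python3 - <<'E'
from h import *
np.set_printoptions(precision=1,suppress=True)
s,im=load("w4");m=masks(im);b=blob(m["green"],(268,182))
V=m["V"]*b;print(np.percentile(V[b>0],[5,25,50,75,95]))
t,_=cv2.threshold(V[b>0].astype(np.uint8),0,255,cv2.THRESH_OTSU)
for q in(blob((V>t),(270,184),20),b):
  print(t,circ(pts(s,im,hull(q),47)))
h=1-b; h=blob(h*(np.hypot(*(np.indices(h.shape)-np.array([183,269])[:,None,None]))<16),(269,183),10)
c=circ(pts(s,im,hull(h),47));print("bore",h.sum(),c, go(s,*c[0],17))
E
```

```text
[34.  50.2 76.  79.  83. ]
59.0 (array([462.5, 401.5]), np.float64(17.06974736516), np.float64(0.23506810040145396))
59.0 (array([460.1, 400.9]), np.float64(18.433959804857615), np.float64(0.8879068757483168))
bore 140 (array([458.5, 400.8]), np.float64(5.9716794395814485), np.float64(0.6617441810079863)) [0.  0.1 0.7]
```

Request:
send_rows(plan=[[0.02, 0.05, 0.1, 0, 0, 0], [0.02, 0.05, 0.25, 0, 0, 0], [0.02, 0.05, 0.4, 0, 0, 0], [0.02, 0.05, 0.55, 0, 0, 0], [0.02, 0.05, 0.65, 0, 0, 0], [0.02, 0.05, 0.69, 0, 0, 0], [0.02, 0.05, 0.69, 0, 0, 0], [0.02, 0.05, 0.69, 0, 0, 0]])

```text
time: 7.18
position: [463.8, 400.9, 22.9]
orientation: [0.001, 1.0, 0.0, 0.0]
ft_force: [-0.1, 0.1, 0.6]
width: 85.4
```

Request:
send_rows(plan=[[0, 0, 0, 0, 0, 0], [0, 0, 0, 0, 0, 0], [0, 0, 0, 0, 0, 0], [0, 0, 0, 0, 0, 0], [0, 0, 0, 0, 0, 0], [0, 0, 0, 0, 0, 0], [0, 0, 0, 0, 0, 0], [0, 0, 0, 0, 0, 0]], hand=0)

```text
time: 7.85
position: [463.8, 402.2, 23.7]
orientation: [-0.0, 1.0, 0.001, 0.001]
ft_force: [0.1, -0.1, 5.2]
width: 34.0
```

Request:
send_rows(plan=[[0, 0, -0.1, 0, 0, 0], [0, 0, -0.25, 0, 0, 0], [0, 0, -0.4, 0, 0, 0], [0, 0, -0.55, 0, 0, 0], [0, 0, -0.55, 0, 0, 0], [0, 0, -0.55, 0, 0, 0]])

```text
time: 8.35
position: [464.1, 402.4, 134.6]
orientation: [-0.0, 1.0, 0.001, 0.002]
ft_force: [0.3, 0.1, -1.2]
width: 33.9
```

```bash
python3 - <<'E'
from h import *
from cell import sense
s=sense();print(s["position"],s["width"],yaw(s),go(s,526.2,-135.6,130))
E
```

```text
[464.10087772 402.39791589 134.63133711] 33.88353090327979 90.00865667908856 [-0.31001788 -2.69008234  0.0182643 ]
```

Request:
send_rows(plan=[[-0.1, -1, 0, 0, 0, 0], [-0.1, -1, 0, 0, 0, 0], [-0.1, -1, 0, 0, 0, 0], [-0.1, -1, 0, 0, 0, 0], [-0.1, -1, 0, 0, 0, 0], [-0.1, -1, 0, 0, 0, 0]])

```text
time: 8.85
position: [482.0, 196.2, 130.2]
orientation: [0.003, 1.0, -0.002, -0.002]
ft_force: [-0.5, -0.9, -0.3]
width: 34.0
```

Request:
send_rows(plan=[[-0.1, -1, 0, 0, 0, 0], [-0.1, -1, 0, 0, 0, 0], [-0.1, -1, 0, 0, 0, 0], [-0.1, -1, 0, 0, 0, 0], [-0.1, -1, 0, 0, 0, 0], [-0.1, -1, 0, 0, 0, 0]])

```text
time: 9.35
position: [502.6, -3.5, 131.0]
orientation: [0.003, 1.0, -0.001, -0.001]
ft_force: [0.1, 0.3, 0.0]
width: 33.9
```

Request:
send_rows(plan=[[-0.11, -0.69, 0, 0, 0, 0], [-0.11, -0.69, 0, 0, 0, 0], [-0.11, -0.69, 0, 0, 0, 0], [-0.11, -0.69, 0, 0, 0, 0], [-0.11, -0.69, 0, 0, 0, 0], [-0.11, -0.69, 0, 0, 0, 0]])

```text
time: 9.85
position: [524.0, -135.7, 130.8]
orientation: [0.001, 1.0, 0.001, -0.001]
ft_force: [-0.1, 1.2, -0.6]
width: 33.9
```

```bash
python3 - <<'E'
from h import *
np.set_printoptions(precision=3,suppress=True)
s,im=grab("wrist","w5");print(s["position"],s["width"],yaw(s),s["joint_velocities"])
b=blob(masks(im)["brown"],(255,182));print("hpad",b.sum(),circ(pts(s,im,hull(b),13)),go(s,526.2,-135.6,24))
E
```

```text
[ 524.013 -135.731  130.802] 33.85918522642992 89.92280365050223 [ 0.036 -0.018  0.02   0.003  0.003 -0.001]
hpad 4785 (array([ 526.216, -135.646]), np.float64(38.644564051889446), np.float64(0.12166748610151285)) [-0.012 -0.     0.534]
```

View pics/w5.png

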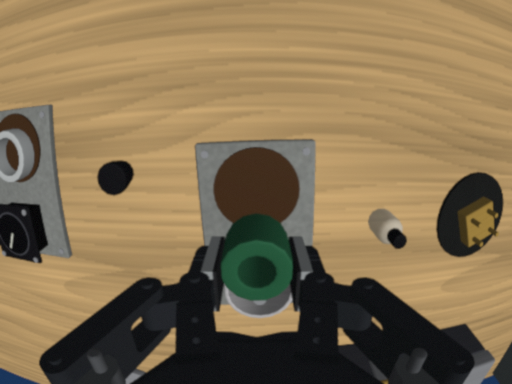

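The spacer hangs square in the fingers (258,255) over the empty housing pad at (256,188). I'll lower it.

Request:
send_rows(plan=[[-0.015, 0, 0.15, 0, 0, 0], [-0.015, 0, 0.3, 0, 0, 0], [-0.015, 0, 0.43, 0, 0, 0], [-0.015, 0, 0.5, 0, 0, 0], [-0.015, 0, 0.52, 0, 0, 0], [-0.015, 0, 0.53, 0, 0, 0], [-0.015, 0, 0.53, 0, 0, 0], [-0.015, 0, 0.53, 0, 0, 0]])

```text
time: 10.57
position: [528.9, -136.3, 27.7]
orientation: [-0.0, 1.0, -0.0, 0.001]
ft_force: [0.6, 0.7, -0.2]
width: 34.0
```

```bash
python3 - <<'E'
from cell import sense
s=sense();print(s["position"],s["ft_force"],s["width"])
E
```

```text
[ 528.87384954 -136.29361305   27.6594719 ] [ 0.5548452   0.6553951  -0.17361711] 34.00454711784995
```

Request:
send_rows(plan=[[0.007, 0.003, 0.01, 0, 0, 0], [0.007, 0.003, 0.018, 0, 0, 0], [0.007, 0.003, 0.018, 0, 0, 0]])

```text
time: 10.82
position: [527.1, -136.0, 23.7]
orientation: [0.0, 1.0, -0.0, 0.001]
ft_force: [-0.8, -0.2, 4.0]
width: 34.3
```

Request:
send_rows(plan=[[0, 0, 0, 0, 0, 0], [0, 0, 0, 0, 0, 0], [0, 0, 0, 0, 0, 0], [0, 0, 0, 0, 0, 0], [0, 0, 0, 0, 0, 0], [0, 0, 0, 0, 0, 0]], hand=1)

```text
time: 11.32
position: [526.4, -135.8, 22.6]
orientation: [0.0, 1.0, 0.0, -0.0]
ft_force: [-0.3, 0.6, 2.0]
width: 85.5
```

Request:
send_rows(plan=[[0, 0, -0.1, 0, 0, 0], [0, 0, -0.25, 0, 0, 0], [0, 0, -0.4, 0, 0, 0], [0, 0, -0.55, 0, 0, 0], [0, 0, -0.6, 0, 0, 0], [0, 0, -0.6, 0, 0, 0], [0, 0, -0.6, 0, 0, 0]])

```text
time: 11.9
position: [526.3, -135.8, 142.2]
orientation: [0.0, 1.0, -0.0, 0.0]
ft_force: [-0.7, 0.9, -0.2]
width: 85.4
```

```bash
python3 - <<'E'
from h import *
np.set_printoptions(precision=3,suppress=True)
s,im=grab("wrist","w6");m=masks(im);print(s["position"],s["width"])
b=blob(m["green"],(256,190));V=m["V"]*b
t,_=cv2.threshold(V[b>0].astype(np.uint8),0,255,cv2.THRESH_OTSU)
print("spacer",circ(pts(s,im,hull(blob(V>t,(256,190),20)),47)),"green all at z47",circ(pts(s,im,hull(b),47)))
print("go gauge",go(s,474.7,-407.7,150))
E
```

```text
[ 526.318 -135.777  142.225] 85.37022886614656
spacer (array([ 526.04 , -135.578]), np.float64(17.10887440905811), np.float64(0.21934424910409903)) green all at z47 (array([ 523.021, -135.538]), np.float64(18.6557120321714), np.float64(1.1074610398342704))
go gauge [ 0.258 -1.36  -0.039]
```

Spacer is within 0.3 mm of the pad centre. On to the gauge board for the bezel.

Request:
send_rows(plan=[[0.15, -0.9, -0.04, 0, 0, 0], [0.15, -0.9, -0.04, 0, 0, 0], [0.15, -0.9, -0.04, 0, 0, 0], [0.15, -0.9, -0.04, 0, 0, 0], [0.15, -0.9, -0.04, 0, 0, 0]])

```text
time: 12.37
position: [494.2, -319.8, 148.4]
orientation: [0.002, 1.0, 0.0, -0.001]
ft_force: [0.7, 0.8, 0.3]
width: 85.5
```

Request:
send_rows(plan=[[0.11, -0.46, 0, 0, 0, 0], [0.11, -0.46, 0, 0, 0, 0], [0.11, -0.46, 0, 0, 0, 0], [0.11, -0.46, 0, 0, 0, 0], [0.11, -0.46, 0, 0, 0, 0], [0.11, -0.46, 0, 0, 0, 0]])

```text
time: 12.87
position: [474.3, -405.9, 149.1]
orientation: [-0.0, 1.0, 0.001, -0.001]
ft_force: [-0.6, 1.0, 0.5]
width: 85.4
```

```bash
python3 - <<'E'
from h import *
np.set_printoptions(precision=2,suppress=True)
s,im=grab("wrist","w7");m=masks(im);print(s["position"],s["joint_velocities"],s["qpos"],yaw(s))
br=blob(m["brown"],(256,180),300)
w=cv2.dilate(cv2.convexHull(np.zeros((1,1,2),np.int32))[:0].astype(np.uint8) if 0 else br,np.ones((3,3)))
chrome=(m["S"]<40)&(m["V"]>125);b=blob(chrome,(256,180),100)
print(b.sum(),np.argwhere(b).min(0),np.argwhere(b).max(0),"ring z33",circ(pts(s,im,hull(b),33)))
br=m["brown"].astype(np.uint8);br[:100]=0;br[300:]=0
P=pts(s,im,hull(cv2.morphologyEx(br,cv2.MORPH_OPEN,np.ones((2,2)))),13);print("gpad",circ(P))
E
```

```text
[ 474.35 -405.86  149.11] [ 0.01 -0.01 -0.   -0.   -0.   -0.  ] [-0.9   0.36  1.53  0.    1.26 -2.47] 90.04583453056038
1350 [165 226] [224 286] ring z33 (array([ 481.28, -405.75]), np.float64(28.648315704488624), np.float64(0.272870481111562))
gpad (array([ 475.62, -408.55]), np.float64(38.43375681246057), np.float64(0.13339916225704596))
```

View pics/w7.png

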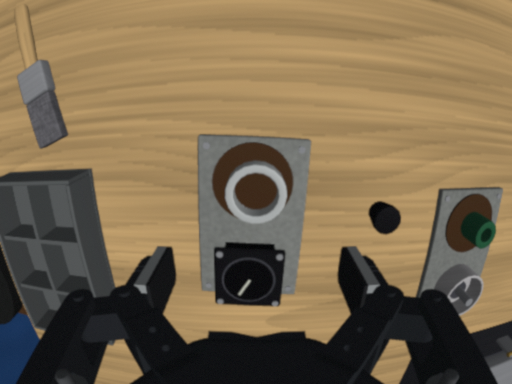

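The ring lies flat at (257,192) on the gauge pad (253,182), and the measured diameter of 57 mm is right. The loupe (384,217) is clear.

Request:
send_rows(plan=[[-0.035, 0, 0.1, 0, 0, 0], [-0.035, 0, 0.25, 0, 0, 0], [-0.035, 0, 0.4, 0, 0, 0], [-0.035, 0, 0.55, 0, 0, 0], [-0.035, 0, 0.65, 0, 0, 0], [-0.035, 0, 0.67, 0, 0, 0], [-0.035, 0, 0.67, 0, 0, 0], [-0.035, 0, 0.67, 0, 0, 0]])

```text
time: 13.58
position: [482.4, -407.7, 18.0]
orientation: [-0.001, 1.0, -0.001, 0.001]
ft_force: [-0.5, -0.3, 0.2]
width: 85.4
```

Request:
send_rows(plan=[[0, 0, 0, 0, 0, 0], [0, 0, 0, 0, 0, 0], [0, 0, 0, 0, 0, 0], [0, 0, 0, 0, 0, 0], [0, 0, 0, 0, 0, 0], [0, 0, 0, 0, 0, 0]], hand=0)

```text
time: 14.08
position: [482.7, -409.2, 19.5]
orientation: [0.0, 1.0, -0.001, 0.001]
ft_force: [-0.7, 2.1, 7.8]
width: 54.9
```

Request:
send_rows(plan=[[0, 0, -0.1, 0, 0, 0], [0, 0, -0.25, 0, 0, 0], [0, 0, -0.4, 0, 0, 0], [0, 0, -0.55, 0, 0, 0], [0, 0, -0.6, 0, 0, 0], [0, 0, -0.6, 0, 0, 0], [0, 0, -0.6, 0, 0, 0]])

```text
time: 14.67
position: [481.3, -407.7, 136.2]
orientation: [0.0, 1.0, -0.0, 0.0]
ft_force: [0.2, 1.1, -2.4]
width: 54.9
```

```bash
python3 - <<'E'
from h import *
np.set_printoptions(precision=3,suppress=True)
s,im=grab("wrist","w8");m=masks(im);print(s["position"],s["width"],yaw(s))
b=blob(m["brown"],(256,180),300);print("gpad",b.sum(),circ(pts(s,im,hull(b),13)),"go clock",go(s,467.9,397.9,140))
E
```

```text
[ 481.273 -407.725  136.246] 54.86330461804641 89.99371817454981
gpad 4188 (array([ 474.937, -409.505]), np.float64(38.52720380789597), np.float64(0.09927877339679014)) go clock [ 0.067  4.028 -0.019]
```

View pics/w8.png

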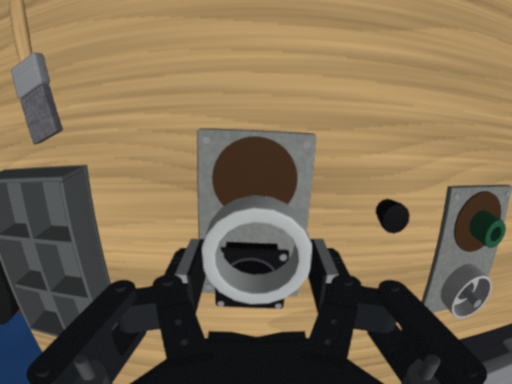

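The ring is held level (257,255) and the gauge pad is free. I'll carry it to the clock.

Request:
send_rows(plan=[[0, 1, 0, 0, 0, 0], [0, 1, 0, 0, 0, 0], [0, 1, 0, 0, 0, 0], [0, 1, 0, 0, 0, 0], [0, 1, 0, 0, 0, 0], [0, 1, 0, 0, 0, 0]])

```text
time: 15.22
position: [479.2, -200.7, 133.1]
orientation: [-0.002, 1.0, 0.003, -0.003]
ft_force: [-0.4, 0.4, -2.0]
width: 55.0
```

Request:
send_rows(plan=[[0, 1, 0, 0, 0, 0], [0, 1, 0, 0, 0, 0], [0, 1, 0, 0, 0, 0], [0, 1, 0, 0, 0, 0], [0, 1, 0, 0, 0, 0], [0, 1, 0, 0, 0, 0]])

```text
time: 15.72
position: [479.1, -2.4, 134.0]
orientation: [-0.003, 1.0, 0.002, -0.003]
ft_force: [0.9, -0.4, -1.7]
width: 54.9
```

Request:
send_rows(plan=[[0, 1, 0, 0, 0, 0], [0, 1, 0, 0, 0, 0], [0, 1, 0, 0, 0, 0], [0, 1, 0, 0, 0, 0], [0, 1, 0, 0, 0, 0], [0, 1, 0, 0, 0, 0]])

```text
time: 16.22
position: [479.7, 196.7, 134.5]
orientation: [-0.003, 1.0, 0.001, -0.002]
ft_force: [0.6, -0.5, -0.5]
width: 55.1
```

Request:
send_rows(plan=[[0.06, 1, 0, 0, 0, 0], [0.06, 1, 0, 0, 0, 0], [0.06, 1, 0, 0, 0, 0], [0.06, 1, 0, 0, 0, 0], [0.06, 1, 0, 0, 0, 0], [0.06, 1, 0, 0, 0, 0], [0.06, 1, 0, 0, 0, 0]])

```text
time: 16.8
position: [468.4, 392.4, 134.1]
orientation: [-0.001, 1.0, -0.001, -0.002]
ft_force: [-0.2, -0.4, -1.9]
width: 54.5
```

```bash
python3 - <<'E'
from h import *
np.set_printoptions(precision=3,suppress=True)
s,im=grab("wrist","w9");m=masks(im);print(s["position"],s["width"],yaw(s))
b=blob(m["brown"],(256,180),300);c=circ(pts(s,im,hull(b),13));print("cpad",b.sum(),c,go(s,*c[0],21),go(s,467.9,397.9,21))
E
```

```text
[468.429 392.449 134.146] 54.536810388241896 90.13777122655394
cpad 3749 (array([467.769, 397.972]), np.float64(38.51608670932194), np.float64(0.17710521777696142)) [0.001 0.029 0.566] [0.001 0.029 0.566]
```

Request:
send_rows(plan=[[0, 0.028, 0.15, 0, 0, 0], [0, 0.028, 0.3, 0, 0, 0], [0, 0.028, 0.43, 0, 0, 0], [0, 0.028, 0.5, 0, 0, 0], [0, 0.028, 0.54, 0, 0, 0], [0, 0.028, 0.55, 0, 0, 0], [0, 0.028, 0.55, 0, 0, 0], [0, 0.028, 0.55, 0, 0, 0]])

```text
time: 17.52
position: [470.8, 398.2, 28.5]
orientation: [0.0, 1.0, 0.001, 0.001]
ft_force: [0.1, 0.3, -1.4]
width: 54.7
```

Request:
send_rows(plan=[[0, 0, 0.01, 0, 0, 0], [0, 0, 0.018, 0, 0, 0], [0, 0, 0.018, 0, 0, 0]])

```text
time: 17.77
position: [469.7, 398.0, 23.6]
orientation: [-0.0, 1.0, 0.0, 0.0]
ft_force: [0.0, -0.0, -1.3]
width: 54.7
```

Not touching yet; about 4 mm more to go.

Request:
send_rows(plan=[[0.005, 0, 0.01, 0, 0, 0], [0.005, 0, 0.018, 0, 0, 0], [0.005, 0, 0.018, 0, 0, 0]])

```text
time: 18.02
position: [468.4, 397.9, 19.6]
orientation: [-0.0, 1.0, 0.0, -0.0]
ft_force: [-1.3, -0.7, 0.4]
width: 54.8
```

Request:
send_rows(plan=[[0, 0, 0, 0, 0, 0], [0, 0, 0, 0, 0, 0], [0, 0, 0, 0, 0, 0], [0, 0, 0, 0, 0, 0], [0, 0, 0, 0, 0, 0], [0, 0, 0, 0, 0, 0]], hand=1)

```text
time: 18.52
position: [468.5, 397.8, 19.5]
orientation: [0.0, 1.0, 0.0, 0.0]
ft_force: [-0.1, -0.1, -0.1]
width: 85.6
```

Request:
send_rows(plan=[[0, 0, -0.1, 0, 0, 0], [0, 0, -0.25, 0, 0, 0], [0, 0, -0.4, 0, 0, 0], [0, 0, -0.55, 0, 0, 0], [0, 0, -0.6, 0, 0, 0], [0, 0, -0.6, 0, 0, 0], [0, 0, -0.6, 0, 0, 0]])

```text
time: 19.1
position: [468.3, 397.7, 139.1]
orientation: [0.0, 1.0, -0.0, -0.0]
ft_force: [0.2, -0.1, -0.3]
width: 85.7
```

```bash
python3 - <<'E'
from h import *
np.set_printoptions(precision=3,suppress=True)
s,im=grab("wrist","w10");m=masks(im);print(s["position"],s["width"])
b=blob((m["S"]<40)&(m["V"]>125),(256,185),100);print("ring z33",b.sum(),circ(pts(s,im,hull(b),33)))
print("go mat",go(s,565,122,150))
E
```

```text
[468.348 397.71  139.065] 85.65534420906812
ring z33 1337 (array([466.674, 398.412]), np.float64(28.079082441843063), np.float64(0.10262047725336174))
go mat [-0.483 -1.379 -0.055]
```

View pics/w10.png

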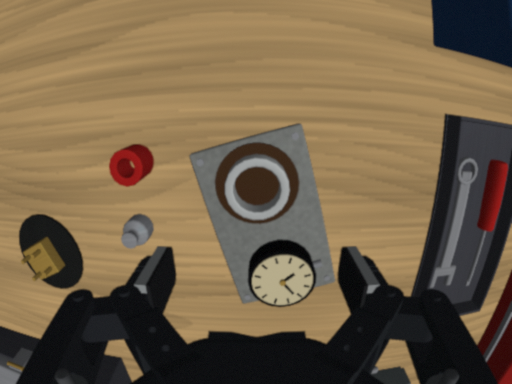

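The bezel is flat and within about 1 mm of the clock pad centre (257,183). Now the fixture on the mat.

Request:
send_rows(plan=[[-0.3, -0.9, -0.05, 0, 0, -0.26], [-0.3, -0.9, -0.05, 0, 0, -0.26], [-0.3, -0.9, -0.05, 0, 0, -0.26], [-0.3, -0.9, -0.05, 0, 0, -0.26], [-0.3, -0.9, -0.05, 0, 0, -0.26], [-0.3, -0.9, -0.05, 0, 0, -0.26]])

```text
time: 19.65
position: [529.0, 212.5, 147.3]
orientation: [-0.2, 0.98, -0.001, -0.002]
ft_force: [-0.6, 0.8, -0.2]
width: 85.4
```

```bash
python3 - <<'E'
from h import *
from cell import sense
s=sense();print(s["position"],yaw(s),go(s,565,122,145))
E
```

```text
[529.03121334 212.45664769 147.27021354] 113.08673554806288 [ 0.01186486 -0.48656588  0.01207011]
```

Request:
send_rows(plan=[[0.01, -0.48, 0, 0, 0, 0], [0.01, -0.48, 0, 0, 0, 0], [0.01, -0.48, 0, 0, 0, 0], [0.01, -0.48, 0, 0, 0, 0], [0.01, -0.48, 0, 0, 0, 0]])

```text
time: 20.07
position: [563.6, 129.1, 147.6]
orientation: [-0.202, 0.979, 0.001, -0.002]
ft_force: [-0.6, 0.8, -0.2]
width: 85.3
```

```bash
python3 - <<'E'
from h import *
np.set_printoptions(precision=3,suppress=True)
s,im=grab("wrist","w11");m=masks(im);print(s["position"],yaw(s))
w=np.zeros(m["V"].shape,np.uint8);w[130:240,200:310]=1
b=blob(m["brass"]*w,(256,185));r=cv2.minAreaRect(pts(s,im,hull(b),24).astype(np.float32));print(b.sum(),r,go(s,*r[0],14))
k=blob(m["black"],(256,180),500);print("mat",circ(pts(s,im,hull(k),6)))
E
```

```text
[563.606 129.096 147.601] 113.31304825143604
2098 ((563.9586791992188, 123.78143310546875), (44.29289627075195, 43.57630157470703), 24.24172019958496) [ 0.007 -0.026  0.668]
mat (array([561.656, 125.375]), np.float64(52.92720915704617), np.float64(0.11948267699840408))
```

Request:
send_rows(plan=[[0.007, -0.025, 0.1, 0, 0, -0.01], [0.007, -0.025, 0.25, 0, 0, -0.01], [0.007, -0.025, 0.4, 0, 0, -0.01], [0.007, -0.025, 0.55, 0, 0, -0.01], [0.007, -0.025, 0.65, 0, 0, -0.01], [0.007, -0.025, 0.675, 0, 0, -0.01], [0.007, -0.025, 0.675, 0, 0, -0.01], [0.007, -0.025, 0.675, 0, 0, -0.01]])

```text
time: 20.78
position: [565.7, 124.8, 15.3]
orientation: [-0.211, 0.977, -0.0, 0.0]
ft_force: [-0.2, 0.3, 0.6]
width: 85.4
```

Request:
send_rows(plan=[[0, 0, 0, 0, 0, 0], [0, 0, 0, 0, 0, 0], [0, 0, 0, 0, 0, 0], [0, 0, 0, 0, 0, 0], [0, 0, 0, 0, 0, 0], [0, 0, 0, 0, 0, 0], [0, 0, 0, 0, 0, 0], [0, 0, 0, 0, 0, 0]], hand=0)

```text
time: 21.45
position: [566.7, 123.8, 16.2]
orientation: [-0.21, 0.978, -0.0, 0.001]
ft_force: [-1.8, -0.0, 6.4]
width: 41.9
```

Request:
send_rows(plan=[[0, 0, -0.1, 0, 0, 0], [0, 0, -0.25, 0, 0, 0], [0, 0, -0.4, 0, 0, 0], [0, 0, -0.55, 0, 0, 0], [0, 0, -0.6, 0, 0, 0], [0, 0, -0.6, 0, 0, 0], [0, 0, -0.6, 0, 0, 0]])

```text
time: 22.03
position: [564.9, 123.7, 133.5]
orientation: [-0.21, 0.978, 0.0, -0.0]
ft_force: [-0.7, 0.6, -3.0]
width: 42.0
```

```bash
python3 - <<'E'
from h import *
from cell import sense
s=sense();print(s["position"],s["width"],yaw(s),go(s,475.1,-408.7,130))
E
```

```text
[564.92291088 123.66998833 133.50779777] 42.00156702966045 114.29116490902244 [ 1.5043542  -2.24144026  0.01790506]
```

Request:
send_rows(plan=[[0.5, -0.75, 0, 0, 0, 0], [0.5, -0.75, 0, 0, 0, 0], [0.5, -0.75, 0, 0, 0, 0], [0.5, -0.75, 0, 0, 0, 0], [0.5, -0.75, 0, 0, 0, 0], [0.5, -0.75, 0, 0, 0, 0]])

```text
time: 22.53
position: [533.7, -57.0, 131.4]
orientation: [-0.208, 0.978, 0.001, -0.002]
ft_force: [0.2, 0.0, -3.0]
width: 41.9
```

Request:
send_rows(plan=[[0.5, -0.75, 0, 0, 0, 0], [0.5, -0.75, 0, 0, 0, 0], [0.5, -0.75, 0, 0, 0, 0], [0.5, -0.75, 0, 0, 0, 0], [0.5, -0.75, 0, 0, 0, 0], [0.5, -0.75, 0, 0, 0, 0]])

```text
time: 23.03
position: [505.3, -233.9, 132.3]
orientation: [-0.209, 0.978, 0.001, -0.001]
ft_force: [1.1, 0.2, -2.9]
width: 41.6
```

Request:
send_rows(plan=[[0.5, -0.74, 0, 0, 0, 0.27], [0.5, -0.74, 0, 0, 0, 0.27], [0.5, -0.74, 0, 0, 0, 0.27], [0.5, -0.74, 0, 0, 0, 0.27], [0.5, -0.74, 0, 0, 0, 0.27], [0.5, -0.74, 0, 0, 0, 0.27], [0.5, -0.74, 0, 0, 0, 0.27]])

```text
time: 23.62
position: [476.4, -406.0, 132.5]
orientation: [-0.0, 1.0, 0.002, -0.001]
ft_force: [0.4, 1.0, -2.8]
width: 41.9
```

```bash
python3 - <<'E'
from h import *
np.set_printoptions(precision=3,suppress=True)
s,im=grab("wrist","w12");m=masks(im);print(s["position"],s["width"],yaw(s),s["joint_velocities"])
b=blob(m["brown"],(256,180),300);c=circ(pts(s,im,hull(b),13));print("gpad",b.sum(),c,go(s,*c[0],27))
E
```

```text
[ 476.448 -405.97   132.537] 41.884441871842014 90.03127128481496 [ 0.028 -0.023  0.022  0.     0.005 -0.002]
gpad 4167 (array([ 474.642, -409.598]), np.float64(38.504584838238785), np.float64(0.1947377169969576)) [ 0.008 -0.02   0.528]
```

View pics/w12.png

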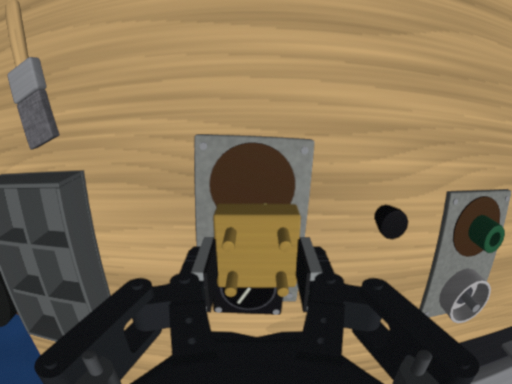

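The fixture is held square (257,245) over the empty gauge pad (252,184). I'll lower it.

Request:
send_rows(plan=[[0.012, -0.015, 0.15, 0, 0, 0], [0.012, -0.015, 0.3, 0, 0, 0], [0.012, -0.015, 0.43, 0, 0, 0], [0.012, -0.015, 0.5, 0, 0, 0], [0.012, -0.015, 0.53, 0, 0, 0], [0.012, -0.015, 0.53, 0, 0, 0], [0.012, -0.015, 0.53, 0, 0, 0], [0.012, -0.015, 0.53, 0, 0, 0]])

```text
time: 24.33
position: [475.3, -412.0, 30.7]
orientation: [-0.0, 1.0, -0.001, 0.001]
ft_force: [-0.3, -0.5, -1.7]
width: 42.1
```

Request:
send_rows(plan=[[0, 0, 0.01, 0, 0, 0], [0, 0, 0.015, 0, 0, 0], [0, 0, 0.015, 0, 0, 0]])

```text
time: 24.58
position: [474.1, -411.3, 26.0]
orientation: [0.0, 1.0, -0.0, 0.0]
ft_force: [0.2, -0.5, -3.1]
width: 42.1
```

Request:
send_rows(plan=[[-0.004, 0.01, 0.01, 0, 0, 0], [-0.004, 0.01, 0.016, 0, 0, 0], [-0.004, 0.01, 0.016, 0, 0, 0]])

```text
time: 24.83
position: [475.1, -409.1, 23.3]
orientation: [-0.0, 1.0, -0.0, 0.0]
ft_force: [-2.0, 2.3, 4.5]
width: 41.5
```

Request:
send_rows(plan=[[0, 0, 0, 0, 0, 0], [0, 0, 0, 0, 0, 0], [0, 0, 0, 0, 0, 0], [0, 0, 0, 0, 0, 0], [0, 0, 0, 0, 0, 0], [0, 0, 0, 0, 0, 0]], hand=1)

```text
time: 25.33
position: [474.8, -409.1, 22.3]
orientation: [0.0, 1.0, -0.0, 0.0]
ft_force: [-0.0, 0.1, 0.1]
width: 85.3
```

Request:
send_rows(plan=[[0, 0, -0.1, 0, 0, 0], [0, 0, -0.25, 0, 0, 0], [0, 0, -0.4, 0, 0, 0], [0, 0, -0.55, 0, 0, 0], [0, 0, -0.6, 0, 0, 0], [0, 0, -0.6, 0, 0, 0], [0, 0, -0.6, 0, 0, 0]])

```text
time: 25.92
position: [474.7, -408.9, 141.8]
orientation: [0.0, 1.0, 0.0, -0.0]
ft_force: [-0.2, 0.3, -0.8]
width: 85.4
```

```bash
python3 - <<'E'
from h import *
np.set_printoptions(precision=3,suppress=True)
s,im=grab("wrist","w13");m=masks(im);print(s["position"],s["width"],s["ft_force"])
w=np.zeros(m["V"].shape,np.uint8);w[130:240,200:310]=1
b=blob(m["brass"]*w,(256,185));print("pin",b.sum(),cv2.minAreaRect(pts(s,im,hull(b),31).astype(np.float32)))
p=blob(m["brown"],(256,185));print("gpad",circ(pts(s,im,hull(p),13)))
a=im["frame"][:,:,::-1];s2,i2=grab("side","s13");c=i2["frame"][:,:,::-1]
cv2.imwrite("pics/fin.png",np.vstack([cv2.resize(a[100:320,150:512],None,fx=1.2,fy=1.2),cv2.resize(c[110:370,150:320],(434,320))[:, :434]]) if 0 else np.hstack([cv2.resize(a,(400,300)),cv2.resize(c,(400,300))]))
E
```

```text
[ 474.664 -408.946  141.845] 85.41600818473087 [-0.241  0.268 -0.754]
pin 2352 ((472.95355224609375, -408.5492248535156), (44.416259765625, 44.85934066772461), 89.94171905517578)
gpad (array([ 474.856, -409.524]), np.float64(38.608538498477735), np.float64(0.11788871342491404))
```

View pics/fin.png

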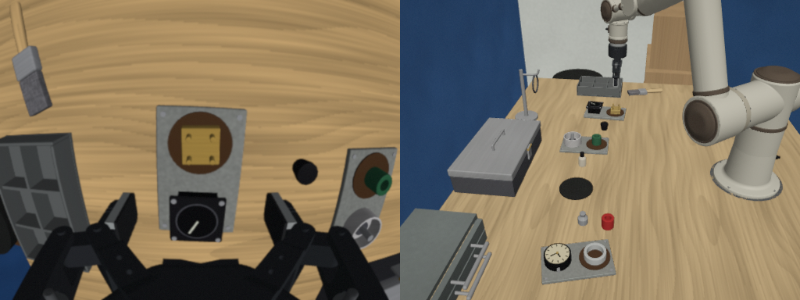

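All three parts stand on their own pads: the fixture at left (201,146), the spacer at right (597,140) and the bezel at right (594,256). The mat is empty, and the bottle, loupe, weight and red spacer are where they were. Handing in.

```bash
python3 -c "
from cell import *
print(finish_job())"
```

```text
the job is handed in; nothing more can be done
None
```

I set the brass pin fixture down on the mat, then moved the spacer to the housing, the bezel to the clock, and the fixture from the mat to the gauge. I handed the job in at about 26 s of the 96 s allowed.

In the last checks, the spacer was about 0.3 mm from its pad's centre, the bezel about 1.3 mm and the fixture about 2 mm. All three were upright and let go, with the gripper open and clear above. The bottle, loupe, weight and red look-alike looked unmoved in the final side view; I did not measure them again.

Two readings were off:
- **Fixture on the mat:** it was let go a few millimetres above the mat and dropped the rest. The next picture showed it upright, about 3 mm from the mat's centre.
- **Arm readings:** readings taken straight after a move were sometimes a few millimetres off, so I corrected small errors before each release on the pads.

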